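# Uncover the varnished pawn and lift it with tongs

## Task

The pawn under the folded white dust guard has just been varnished, so fingers must not touch it. Lift the guard off by its wooden tab, hang it straddling the horizontal rail and let go of it; then take the tongs out of their stand, close them on the pawn and lift it clear, about 15 cm above the worktop. Finish while still holding the pawn up in the tongs; do not knock the pawn over on the way, do not drop the tongs, and leave the other things on the worktop where they are.

Things in the scene. Friction and masses are not known exactly. Their poses are not given: they have to be found in the camera images.
- guard: Dust guard: open-ended tent of stiff white 3 mm sheet, 78x66x111 mm high, 90 g, feet edged with metal, standing over the pawn. Origin: centre of its underside, z up, ridge along y. Two legs 55 mm high at x = +-36 mm; gable roof above, its underside apex 78 mm over the origin. Hung, the ridge lies along the bar, a leg each side, its origin 71 mm below the bar's axis.
- guard_tab (a point): Grip point of the guard: middle of the wooden tab on its ridge, 97 mm above the guard's origin. The tab is 14 mm thick (guard x: pinch across this), 42 mm long (guard y), and reaches from 82 to 111 mm above the origin.
- rail: Fixed metal rail: a round horizontal bar of 12 mm diameter, 240 mm long along its own y axis, axis 150 mm above the worktop, on two posts at its ends. Origin on the worktop under the middle of the bar, z up.
- rail_mid (a point): Middle of the rail's bar, on the bar's axis; its axes are the rail's (y along the bar, z up).
- cork_tile: Fixed cork tile 100 x 90 x 6 mm, flat on the worktop; the pawn and the guard stand on it. Origin: centre of its underside.
- pawn: The only game pawn, turned wood, 15 g, 35 mm high, round, 22 mm in diameter at the base and narrower above. Stands upright on the cork tile under the guard. Origin: centre of its underside.
- tongs: Small sprung steel tongs, 128 mm long, 85 g, upright in their stand, tips down. Origin: midway between the tips at their lower ends; z up to the head; arms at +y and -y close along y. Tips: V jaws 26 mm high, 20 mm wide (x), 40 to 48 mm apart when open. Head at z = 112 to 128 mm, 24 mm wide (y): keep the palm above it. Tips move 3 times as far as the grip pads, with a third of the force.
- tongs_grip (a point): Where to grip the tongs, 80 mm above their origin: black rubber pads outside both arms, 20 mm wide (x), z = 62 to 102 mm. Grip from above, closing along tongs y. Open: 44 mm over the pads here, 48 at their lower end. A spring opens them with 4 to 6 N: held at 41 mm they are carried still open; near 36 mm they shut on the pawn. 20 to 40 N holds it well.
- tongs_left (a joint): How far the tongs are squeezed, rad for each arm (the two arms move together): 0 = sprung fully open, about 0.1 = closed on the pawn, 0.2 = tips together.
- stand: Fixed open-topped wooden box 40 x 82 x 42 mm high, walls and floor 5 mm, in which the tongs stand with their tips down (long side along its y axis, the tongs' arms spread along y). Lift the tongs straight up by 50 mm to clear it. Origin: centre of its underside.
- dice_tin: Bystander: round printed tin, 68 mm diameter, 46 mm high. Origin: centre of its underside.
- paint_pot_a: Bystander: hobby paint pot, 30 mm diameter, 46 mm high. Origin: centre of its underside.
- paint_pot_b: Bystander: hobby paint pot, 30 mm diameter, 46 mm high. Origin: centre of its underside.
- sand_timer: Bystander: sand timer, 36 mm diameter, 85 mm high. Origin: centre of its underside.
- tape_roll: Bystander: roll of packing tape lying flat, 58 mm diameter, 24 mm high. Origin: centre of its underside.

How it is judged:
By the outcome, as a careful person would: the job done as asked, in the order asked, and still so for the second after the job is handed in, while the arm keeps its last pose, push and grip.
It also fails if it takes over 58 s, if anything falls off the work surface, if the arm or the gripper's body presses on something with over 40 N, if the wrist force passes 120 N, or if a joint passes its speed limit or range.

## Robot

A 6-joint arm with a two-finger parallel gripper is mounted at the origin on a cart in front of the work surface, level with it; the furniture and walls round the work are solid. World frame = base frame: x ahead of the robot, y to its left, z up, the work surface at z = 0. Lengths are in m, angles in rad, forces in N, time in s.
With the tool pointing down it reaches from about 0.15 to 0.775 m from the base axis. Payload 6.1 kg.
Tool frame: the origin (TCP) lies between the finger pads; the fingertips stand arm.finger_overhang ahead of it and the grasp point (between the pads) is the TCP (arm.finger_overhang is the distance from the TCP to the fingertips, in m); z points along the fingers, y is the line along which they close (so a half turn about z gives the same grasp; the last joint's range is limited). The gripper opens to 85 mm and grips with 20 to 120 N. Pads are 22 mm wide; open, the fingers measure 114 mm over their backs; the gripper's body (76 mm by 85 mm) begins 54 mm behind the grasp point. The pads swing forward as they close: fully open they stand 13 mm farther back than shut.
Start: joints at [-1.339, 0.126, -0.04, 1.405, 0, 1.571], TCP at [0.121, -0.511, 0.25] pointing down, gripper open.
Joint ranges: [-2.72, 2.72], [-0.95, 1.95], [-1.27, 1.35], [-1.78, 2.02], [-1.46, 1.47], [-3.14, 3.14]. Speed limits (rad/s): [2.39, 2.39, 3.01, 3.14, 3.14, 3.14].

## Interface

Orientations are given as a rotation vector (axis times angle).
In Python, from cell import arm gives the robot as it stands.
- The arm moves only by the tool carry_out, never from a script. Its argument "motion" is a list of rows, each a list of 6 numbers: the shift along the tool's x, y, z scaled (see below), then the turn, a rotation vector about the tool's x, y, z scaled (see below). A call has 1 to 12 rows; each row is the pose to reach, as a shift and turn from the pose commanded when the call began, along the tool's axes at that moment; what a row does not reach only later rows make up. The controller multiplies each number of a shift by 50 cm and each number of a turn by pi/2 rad. A row lasts 1/12 s, in which the tool goes at most 41.7 mm and 7.16 degrees, less where a joint would pass 70% of its speed; a pose out of reach is approached as far as the arm can. A call with a number of a shift or a turn outside -1 to 1 is refused whole. A call with a gripper value outside its range is refused whole. "grip" is the closure, from 0 (fully open) to 1 (shut), set as the call begins (left out, the last holds). The fingers move at their own pace and stop on an object; "newtons" is the grip in N (left out, the last holds). Time passes only in rows, so rows that repeat a pose let the fingers close. It gives the time, the measured TCP pose, the force, the opening and the grip force at its end, in the units of the state.
- arm.state(): the state, without advancing time (a new reading comes with each control period).
- arm.get_image(name): name is "scene" or "top"; returns (picture, depth): 420x560x3 uint8, blue, green, red; 420x560 float32, m along the optical axis (not along the pixel's ray), 0 where there is no reading.
- arm.camera_info(name): a dict with "fx", "fy", "cx", "cy" (pixels), "rvec" (rotation vector, rad) and "tvec" (3), from world to camera coordinates, as OpenCV has them. Camera axes: x right, y down, z forward; pixel columns grow to the right and rows downward; lengths in m; the calibration is good to about 2 mm. A picture is of the moment at which its call begins. camera_info takes no time and is no camera call.
- arm.close_job(): hands the job in; it is judged then, once.
The state is a dict: "t": time; "joint_positions": joint angles; "joint_velocities": joint speeds; "effort": joint torques, N m; "tcp_pos": TCP position; "tcp_rot": TCP orientation; "ft_force": force on the tool from outside, world axes, zero at the start; "wrist_torque": the same for the moment, N m; "grip_width": finger opening in m; "grip_force": force on a finger pad.
Only numpy, scipy, OpenCV 4.12 (cv2) and the standard library are available. Lean on these libraries where they do the work, as an engineer would, in place of code of your own. Each camera call takes 0.05 s, during which the arm holds its last target. There are 200 camera calls.

## Working session

There is one attempt and no reset: what is moved stays moved. The work goes in short steps, Python scripts to look and compute and a tool call to move; the robot and the scene stay as the last step left them, time stands still between calls to the robot, and variables do not carry over. Pictures are saved under pics/ and viewed, at most 10 in all, crops included, and the job is handed in when it is done.

Besides the shell and the picture viewer there is one more tool, called after "Emit:" by a JSON object that holds its "method" and its "body", one argument or row to a line. carry_out: Moves the arm, as the interface text tells. Shifts and turns lie within -1 to 1; 1 stands for 50 cm of shift or pi/2 rad of turn. Its arguments: {"type":"object","properties":{"motion":{"type":"array"},"grip":{"type":"number"},"newtons":{"type":"number"}},"required":["motion"]}

```bash
ls; mkdir -p pics; cat > h.py <<'E'
import numpy as np, cv2
from scipy.spatial.transform import Rotation as R
from cell import arm
def cloud(name, save=None):
    im,d=arm.get_image(name); c=arm.camera_info(name)
    if save: cv2.imwrite('pics/'+save+'.png',im); np.savez('pics/'+save,im=im,d=d)
    v,u=np.mgrid[:d.shape[0],:d.shape[1]]
    P=np.stack([(u-c['cx'])/c['fx']*d,(v-c['cy'])/c['fy']*d,d],-1)
    W=(P-np.array(c['tvec']).ravel())@cv2.Rodrigues(np.array(c['rvec'],float))[0]
    W[d==0]=np.nan
    return im,W
E
python3 - <<'E'
from h import *
for n in ('top','scene'):
    im,W=cloud(n,n+'0'); np.save('pics/W_'+n,W); print(n,arm.camera_info(n))
s=arm.state(); print(s, arm.finger_overhang)
print(R.from_rotvec(s['tcp_rot']).as_matrix().round(3))
E
```

```text
pics
top {'fx': 537.4132948324343, 'fy': 537.4132948324343, 'cx': 276.438238033707, 'cy': 207.05432940372907, 'rvec': array([ 2.18201761, -2.12814153,  0.09740988]), 'tvec': array([-0.10575366,  0.53033484,  1.32442168])}
scene {'fx': 492.3018186315339, 'fy': 492.3018186315339, 'cx': 279.40864195960546, 'cy': 209.3593138923173, 'rvec': array([ 0.73911614, -2.66961306,  1.02255358]), 'tvec': array([0.39064657, 0.34048722, 0.78968772])}
{'t': 0.1, 'joint_positions': array([-1.33899959e+00,  1.26330263e-01, -4.04962758e-02,  1.40540414e+00,
        2.28657644e-06,  1.57081695e+00]), 'joint_velocities': array([-0.00151657, -0.00066051,  0.00296043, -0.00143878,  0.00168132,
       -0.00063995]), 'effort': array([-2.95262062e-04, -4.36905277e+01,  3.53605413e+01,  1.36702694e-02,
       -3.02225249e-05, -1.52007584e-05]), 'tcp_pos': array([ 0.12052943, -0.51062993,  0.24960569]), 'tcp_rot': array([-3.11910494e+00, -3.63093926e-01,  2.56883227e-04]), 'ft_force': array([-0.20418833, -0.22694553,  0.45639158]), 'wrist_torque': array([ 0.00689921, -0.00943689,  0.02277899]), 'grip_force': 0.0, 'grip_width': 0.0853225188035932} 0.019
[[ 0.973  0.23  -0.   ]
 [ 0.23  -0.973  0.001]
 [ 0.    -0.001 -1.   ]]
```

View pics/top0.png

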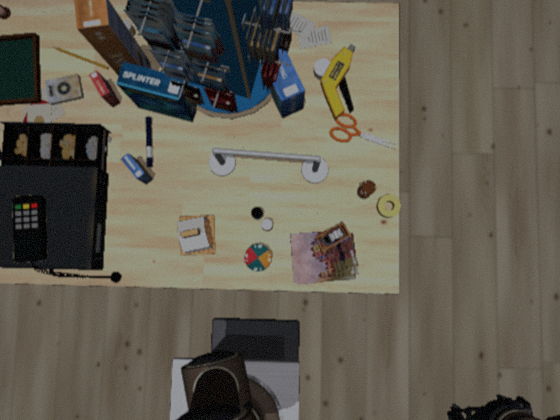

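View pics/scene0.png

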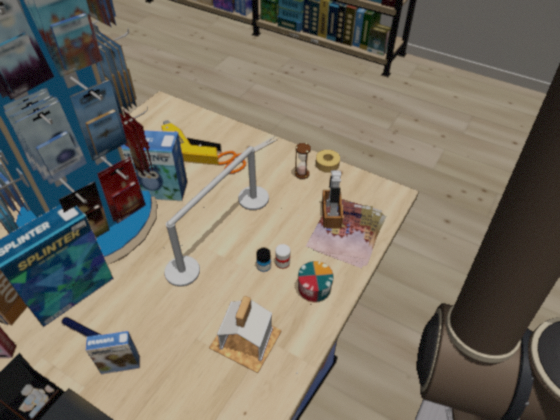

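The top view shows the guard on its cork tile at about (195,233) with its tab at (189,232). The rail runs from (218,155) to (320,163), the tongs and stand are at about (333,238), the tin is at (258,256) and the pots are at (257,213) and (267,224). The scene view shows the same things: tab at (243,312), tongs at (335,190) and rail from (175,220) to (252,152).

```bash
cat > m.py <<'E'
from h import *
import sys
def pca(p,n):
    xy=p[:,:2]; r=cv2.minAreaRect((xy*1000).astype(np.float32)); 
    w,v=np.linalg.eigh(np.cov(xy.T)); a=np.degrees(np.arctan2(v[1,1],v[0,1]))
    print(n,len(p),'mean',p.mean(0).round(4),'major ang',a.round(1),'rect',np.round(r[0],1),np.round(r[1],1),round(r[2],1),'z',np.nanpercentile(p[:,2],[1,50,99]).round(4))
if __name__=='__main__':
  T=np.load('pics/W_top.npy'); S=np.load('pics/W_scene.npy')
  print('table z',np.nanmedian(T[180:200,180:200,2]),np.nanmedian(T[260:280,200:230,2]))
  print('pix->W', [T[v,u].round(3).tolist() for u,v in [(189,232),(335,238),(218,155),(320,163),(195,233),(257,213),(267,224),(258,256)]])
  def reg(W,c,r,z0,z1):
    m=(np.hypot(W[...,0]-c[0],W[...,1]-c[1])<r)&(W[...,2]>z0)&(W[...,2]<z1); return W[m]
  for W,n in ((T,'top'),(S,'scene')):
    g=T[232,189,:2]; t=T[238,335,:2]
    pca(reg(W,g,.1,.095,.14),n+' tab'); pca(reg(W,g,.1,.03,.085),n+' guard'); pca(reg(W,g,.1,.004,.010),n+' tile')
    pca(reg(W,t,.07,.1,.2),n+' tongshead'); pca(reg(W,t,.07,.06,.11),n+' tongsmid'); pca(reg(W,t,.08,.03,.046),n+' stand')
    a=T[155,218];b=T[163,320]; mid=(a+b)[:2]/2
    pca(reg(W,mid,.105,.135,.17),n+' rail')
    pca(reg(W,mid,.16,.135,.17),n+' rail')
E
python3 m.py
```

```text
table z -0.000590996364472706 -0.00024156039379248976
pix->W [[0.459, 0.109, 0.119], [0.453, -0.232, 0.128], [0.643, 0.047, 0.126], [0.651, -0.201, 0.012], [0.457, 0.095, 0.116], [0.515, -0.045, 0.046], [0.488, -0.071, 0.047], [0.409, -0.05, 0.04]]
top tab 122 mean [0.4564 0.108  0.1149] major ang 104.1 rect [456.7 109.5] [14.1 42.7] 13.6 z [0.0964 0.1161 0.1216]
top guard 706 mean [0.4545 0.108  0.0714] major ang -167.6 rect [456.8 109.5] [76.7 67. ] 13.3 z [0.0383 0.072  0.0845]
top tile 555 mean [0.4616 0.0977 0.0061] major ang 166.0 rect [459.5 110.6] [194.5 187.4] 2.1 z [0.004  0.0056 0.0098]
top tongshead 130 mean [ 0.4603 -0.2316  0.1219] major ang 120.1 rect [ 460.9 -232.7] [18.9 40.1] 31.5 z [0.1025 0.1256 0.1349]
top tongsmid 54 mean [ 0.4542 -0.2209  0.0958] major ang 123.9 rect [ 460.2 -231.3] [19.  43.4] 31.0 z [0.0679 0.1026 0.1098]
top stand 198 mean [ 0.4604 -0.2322  0.0408] major ang 120.3 rect [ 461.  -233.2] [39.8 82.2] 30.0 z [0.0313 0.0412 0.0458]
top rail 473 mean [ 0.6396 -0.0765  0.1545] major ang 86.8 rect [639.9 -76.6] [209.3  13.4] 86.7 z [0.148  0.1546 0.1
[... 426 characters left out ...]
46.6 rect [455.8 120.2] [175.9 152.9] 74.8 z [0.0041 0.0062 0.0093]
scene tongshead 183 mean [ 0.4588 -0.2244  0.1193] major ang 129.9 rect [ 462. -231.] [18.7 43.1] 29.8 z [0.1012 0.1236 0.1337]
scene tongsmid 219 mean [ 0.4571 -0.2201  0.0875] major ang 131.6 rect [ 462.1 -230.1] [19.8 45.2] 32.8 z [0.0606 0.0877 0.1086]
scene stand 315 mean [ 0.4569 -0.2187  0.0392] major ang 129.2 rect [ 461.3 -230.3] [40.5 83.7] 30.2 z [0.0302 0.0408 0.0452]
scene rail 613 mean [ 0.6397 -0.0725  0.1541] major ang 86.8 rect [640.7 -76.4] [208.9  12.9] 87.2 z [0.1401 0.1547 0.1589]
scene rail 1366 mean [ 0.6945 -0.0547  0.1516] major ang 112.7 rect [720.2 -70.3] [255.9 174. ] 86.9 z [0.1356 0.1525 0.1688]
```

```bash
cat >> h.py <<'E'
def plan(pos,ydeg,base=None):
    """shift/turn (scaled) from the present pose to TCP pos, tool down, tool y at ydeg in the world."""
    s=arm.state(); p,r=(s['tcp_pos'],R.from_rotvec(s['tcp_rot']))
    a=np.radians(ydeg); y=np.array([np.cos(a),np.sin(a),0]); z=np.array([0,0,-1.]); x=np.cross(y,z)
    G=R.from_matrix(np.stack([x,y,z],1))
    print('plan',(r.inv().apply(np.array(pos)-p)/.5).round(4),((r.inv()*G).as_rotvec()/(np.pi/2)).round(4))
def st():
    s=arm.state(); r=R.from_rotvec(s['tcp_rot']).as_matrix()
    print('t%.2f'%s['t'],s['tcp_pos'].round(4),'ydeg %.1f'%np.degrees(np.arctan2(r[1,1],r[0,1])),'tilt',r[:2,2].round(3),'F',np.round(s['ft_force'],1),'w %.4f f %.1f'%(s['grip_width'],s['grip_force']),'q',s['joint_positions'].round(2))
E
python3 - <<'E'
from h import *
plan([.36,-.05,.25],-10)
T=np.load('pics/W_top.npy');S=np.load('pics/W_scene.npy')
P=np.concatenate([T.reshape(-1,3),S.reshape(-1,3)]);P=P[~np.isnan(P).any(1)]
xs=np.arange(.50,.80,.03);ys=np.arange(.12,-.28,-.04)
print('max z(mm), cols y',ys.round(2))
for x in xs: print(round(x,2),[int(1000*np.max(P[(abs(P[:,0]-x-.015)<.015)&(abs(P[:,1]-y+.02)<.02)][:,2],initial=0)) for y in ys])
# rail ends: posts
B=P[(P[:,2]>.14)&(P[:,2]<.165)&(abs(P[:,0]-.640-(P[:,1]+.0765)*np.tan(np.radians(3.2)))<.012)]
print('bar y',B[:,1].min(),B[:,1].max(), np.polyfit(B[:,1],B[:,0],1), 'topz',np.percentile(B[:,2],[50,90,98]))
E
```

```text
plan [ 6.778e-01 -7.866e-01  3.000e-04] [-8.000e-04 -5.000e-04 -7.413e-01]
max z(mm), cols y [ 0.12  0.08  0.04 -0.   -0.04 -0.08 -0.12 -0.16 -0.2  -0.24]
0.5 [64, 11, 6, 51, 52, 7, 6, 7, 7, 7]
0.53 [6, 7, 7, 46, 46, 7, 8, 6, 6, 6]
0.56 [7, 7, 6, 6, 7, 8, 7, 5, 7, 7]
0.59 [7, 16, 12, 7, 7, 6, 10, 18, 14, 6]
0.62 [15, 160, 161, 163, 162, 162, 160, 160, 18, 10]
0.65 [14, 157, 156, 151, 6, 6, 11, 15, 15, 8]
0.68 [7, 11, 6, 7, 7, 7, 7, 6, 6, 11]
0.71 [7, 547, 7, 5, 8, 6, 8, 6, 13, 13]
0.74 [328, 549, 547, 7, 6, 151, 6, 7, 41, 32]
0.77 [549, 546, 548, 567, 16, 157, 155, 5, 40, 42]
0.8 [547, 545, 540, 565, 546, 530, 154, 6, 39, 38]
bar y -0.19529732467231178 0.061687176650864144 [0.05589164 0.6436718 ] topz [0.15446182 0.15727199 0.15920562]
```

Emit:
{"method": "carry_out", "body": {
  "motion": [
    [0.68,-0.79,0,0,0,-0.74],
    [0.68,-0.79,0,0,0,-0.74],
    [0.68,-0.79,0,0,0,-0.74],
    [0.68,-0.79,0,0,0,-0.74],
    [0.68,-0.79,0,0,0,-0.74],
    [0.68,-0.79,0,0,0,-0.74],
    [0.68,-0.79,0,0,0,-0.74],
    [0.68,-0.79,0,0,0,-0.74],
    [0.68,-0.79,0,0,0,-0.74],
    [0.68,-0.79,0,0,0,-0.74],
    [0.68,-0.79,0,0,0,-0.74],
    [0.68,-0.79,0,0,0,-0.74]
  ],
  "grip": 0,
  "newtons": 40
}}

```text
t: 1.1
tcp_pos: [0.3511, -0.0651, 0.2503]
tcp_rot: [2.408, 2.017, 0.0]
ft_force: [1.4, -0.9, -0.0]
grip_width: 0.0856
grip_force: 0.0
```

```bash
python3 -c "
from h import *
st();plan([.457,.11,.19],13.7)"
```

```text
t1.10 [ 0.3511 -0.0651  0.2503] ydeg -10.1 tilt [ 0. -0.] F [ 1.4 -0.9 -0. ] w 0.0856 f 0.0 q [-0.18 -0.19 -0.35  1.42 -0.    1.56]
plan [0.382  0.147  0.1206] [ 3.000e-04  1.000e-04 -2.646e-01]
```

Emit:
{"method": "carry_out", "body": {
  "motion": [
    [0.382,0.147,0.12,0,0,-0.265],
    [0.382,0.147,0.12,0,0,-0.265],
    [0.382,0.147,0.12,0,0,-0.265],
    [0.382,0.147,0.12,0,0,-0.265],
    [0.382,0.147,0.12,0,0,-0.265],
    [0.382,0.147,0.12,0,0,-0.265],
    [0.382,0.147,0.12,0,0,-0.265],
    [0.382,0.147,0.12,0,0,-0.265]
  ]
}}

```text
t: 1.77
tcp_pos: [0.4563, 0.1078, 0.1898]
tcp_rot: [-1.938, -2.471, 0.003]
ft_force: [0.2, -0.4, -0.7]
grip_width: 0.0856
grip_force: 0.0
```

```bash
python3 -c "
from h import *
st();plan([.457,.11,.107],13.7)"
```

```text
t1.77 [0.4563 0.1078 0.1898] ydeg 13.8 tilt [-0.002 -0.001] F [ 0.2 -0.4 -0.7] w 0.0856 f 0.0 q [ 0.23  0.03 -0.28  1.27 -0.    1.56]
plan [0.004  0.0027 0.1657] [-0.0013  0.0002  0.0009]
```

Emit:
{"method": "carry_out", "body": {
  "motion": [
    [0,0,0.06,0,0,0],
    [0,0,0.12,0,0,0],
    [0.0,0,0.15,0,0,0],
    [0,0,0.166,0,0,0],
    [0,0,0.166,0,0,0],
    [0,0,0.166,0,0,0]
  ]
}}

```text
t: 2.27
tcp_pos: [0.457, 0.1071, 0.1083]
tcp_rot: [1.941, 2.469, 0.001]
ft_force: [-0.3, 0.7, 0.6]
grip_width: 0.0854
grip_force: 0.0
```

```bash
python3 -c "
from h import *
st();plan([.457,.11,.107],13.7)"
```

```text
t2.27 [0.457  0.1071 0.1083] ydeg 13.6 tilt [0.001 0.   ] F [-0.3  0.7  0.6] w 0.0854 f 0.0 q [ 0.23  0.06 -0.43  1.08 -0.    1.56]
plan [0.0057 0.0014 0.0027] [ 0.0006  0.0001 -0.0006]
```

Emit:
{"method": "carry_out", "body": {
  "motion": [
    [0.003,0,0,0,0,0],
    [0.003,0,0,0,0,0],
    [0.003,0,0,0,0,0],
    [0.003,0,0,0,0,0],
    [0.003,0,0,0,0,0],
    [0.003,0,0,0,0,0],
    [0.003,0,0,0,0,0],
    [0.003,0,0,0,0,0]
  ],
  "grip": 1,
  "newtons": 40
}}

```text
t: 2.93
tcp_pos: [0.4564, 0.1094, 0.1071]
tcp_rot: [-1.94, -2.471, 0.0]
ft_force: [-1.1, -0.2, 0.0]
grip_width: 0.0135
grip_force: 45.5
```

```bash
python3 -c "
from h import *
st();plan([.457,.11,.30],13.7)"
```

```text
t2.93 [0.4564 0.1094 0.1071] ydeg 13.7 tilt [-0. -0.] F [-1.1 -0.2  0. ] w 0.0135 f 45.5 q [ 0.24  0.06 -0.43  1.08 -0.    1.57]
plan [ 0.0009  0.0012 -0.3857] [-0.0002  0.      0.0004]
```

Emit:
{"method": "carry_out", "body": {
  "motion": [
    [0,0,-0.01,0,0,0],
    [0,0,-0.04,0,0,0],
    [0,0,-0.08,0,0,0],
    [0,0,-0.13,0,0,0],
    [0,0,-0.18,0,0,0],
    [0,0,-0.23,0,0,0],
    [0,0,-0.28,0,0,0],
    [0,0,-0.33,0,0,0],
    [0,0,-0.37,0,0,0],
    [0,0,-0.38,0,0,0]
  ]
}}

```text
t: 3.77
tcp_pos: [0.4574, 0.1096, 0.3009]
tcp_rot: [1.938, 2.469, 0.006]
ft_force: [0.9, -0.3, -1.2]
grip_width: 0.0135
grip_force: 45.4
```

```bash
python3 -c "
from h import *
st();plan([.64,-.077,.30],-3.1)"
```

```text
t3.77 [0.4574 0.1096 0.3009] ydeg 13.7 tilt [0.005 0.001] F [ 0.9 -0.3 -1.2] w 0.0135 f 45.4 q [ 0.24  0.02 -0.04  1.5   0.    1.57]
plan [-0.4492  0.2661  0.0032] [ 0.0031 -0.0005  0.187 ]
```

Emit:
{"method": "carry_out", "body": {
  "motion": [
    [-0.03,0.02,0,0,0,0.012],
    [-0.08,0.048,0,0,0,0.034],
    [-0.14,0.083,0,0,0,0.058],
    [-0.2,0.12,0,0,0,0.083],
    [-0.26,0.155,0,0,0,0.108],
    [-0.32,0.19,0,0,0,0.133],
    [-0.37,0.22,0,0,0,0.154],
    [-0.41,0.243,0,0,0,0.171],
    [-0.435,0.258,0,0,0,0.181],
    [-0.449,0.266,0,0,0,0.187],
    [-0.449,0.266,0,0,0,0.187],
    [-0.449,0.266,0,0,0,0.187]
  ]
}}

```text
t: 4.77
tcp_pos: [0.6387, -0.0769, 0.2965]
tcp_rot: [-2.279, -2.16, 0.001]
ft_force: [-0.8, 0.2, -0.8]
grip_width: 0.0132
grip_force: 45.4
```

```bash
python3 - <<'E'
from h import *
from m import pca
st();plan([.64,-.077,.19],-3.1)
im,W=cloud('scene','scene1'); np.save('pics/W_s1',W)
m=(abs(W[...,0]-.64)<.07)&(abs(W[...,1]+.077)<.06)&(W[...,2]>.17)&(W[...,2]<.285); pca(W[m],'guard')
m&=(W[...,2]<.255); p=W[m]; pca(p,'guard<.255')
im,W=cloud('top','top1'); np.save('pics/W_t1',W)
m=(abs(W[...,0]-.64)<.07)&(abs(W[...,1]+.077)<.06)&(W[...,2]>.17)&(W[...,2]<.275); pca(W[m],'guard top')
# pawn on tile
g=np.array([.457,.11])
for n,f in (('s','W_s1'),('t','W_t1')):
    W=np.load('pics/%s.npy'%f); m=(np.hypot(W[...,0]-g[0],W[...,1]-g[1])<.045)&(W[...,2]>.014)&(W[...,2]<.06)
    pca(W[m],'pawn '+n)
    q=W[m&(W[...,2]>.032)]; pca(q,'pawn head')
E
```

```text
t4.77 [ 0.6387 -0.0769  0.2965] ydeg -3.1 tilt [-0.002  0.   ] F [-0.8  0.2 -0.8] w 0.0132 f 45.4 q [-0.12  0.37  0.38  1.58  0.    1.5 ]
plan [-1.00e-04  2.90e-03  2.13e-01] [-0.001  -0.0002  0.0001]
guard 1884 mean [ 0.6268 -0.0697  0.2424] major ang -165.2 rect [637.7 -75.5] [68.4 79. ] 87.1 z [0.198  0.2494 0.283 ]
guard<.255 1097 mean [ 0.6277 -0.0693  0.2255] major ang -170.9 rect [637.7 -75.5] [68.4 79. ] 87.1 z [0.1973 0.2246 0.2545]
guard top 67 mean [ 0.6224 -0.107   0.253 ] major ang 175.6 rect [ 633.5 -107.3] [ 4.6 74.9] 86.9 z [0.1996 0.2606 0.2744]
pawn s 99 mean [0.4616 0.1046 0.03  ] major ang -138.4 rect [463.2 102.7] [14.3 13.5] 33.4 z [0.0143 0.0342 0.0437]
pawn head 52 mean [0.4623 0.1039 0.0389] major ang 63.9 rect [463.3 103.3] [12.8 12.3] 84.3 z [0.0334 0.0386 0.0437]
pawn t 2 mean [0.4499 0.1363 0.0143] major ang 159.8 rect [449.9 136.3] [32.7  0. ] 159.8 z [0.0141 0.0143 0.0145]
pawn head 0 mean [nan nan nan] major ang nan rect [0. 0.] [0. 0.] 0.0 z nan
  avg = a.mean(axis, **keepdims_kw)
  ret = um.true_divide(
m.py:5: RuntimeWarning: Degrees of freedom <= 0 for slice
  w,v=np.linalg.eigh(np.cov(xy.T)); a=np.degrees(np.arctan2(v[1,1],v[0,1]))
  c *= np.true_divide(1, fact)
  c *= np.true_divide(1, fact)
m.py:6: RuntimeWarning: Mean of empty slice.
  print(n,len(p),'mean',p.mean(0).round(4),'major ang',a.round(1),'rect',np.round(r[0],1),np.round(r[1],1),round(r[2],1),'z',np.nanpercentile(p[:,2],[1,50,99]).round(4))
  return np.nanmean(a, axis, out=out, keepdims=keepdims)
```

View pics/scene1.png

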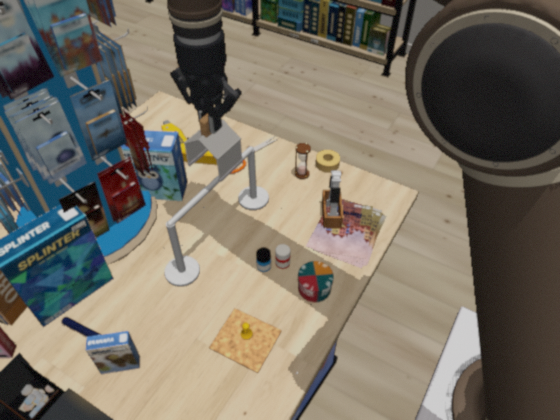

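Scene view: the guard is in the gripper above the bar at about (215,150), and the pawn is upright on the tile at (246,330). Next I lower the guard onto the rail.

Emit:
{"method": "carry_out", "body": {
  "motion": [
    [0,0.003,0.02,0,0,0],
    [0,0.003,0.06,0,0,0],
    [0,0.003,0.1,0,0,0],
    [0,0.003,0.14,0,0,0],
    [0,0.003,0.17,0,0,0],
    [0,0.003,0.195,0,0,0],
    [0,0.003,0.21,0,0,0],
    [0,0.003,0.22,0,0,0],
    [0,0.003,0.225,0,0,0],
    [0,0.003,0.225,0,0,0]
  ]
}}

```text
t: 5.7
tcp_pos: [0.6404, -0.077, 0.1848]
tcp_rot: [2.28, 2.161, 0.0]
ft_force: [0.3, 0.2, -0.6]
grip_width: 0.0135
grip_force: 45.4
```

```bash
python3 -c "
from h import *
st();plan([.64,-.077,.18],-3.1)"
```

```text
t5.70 [ 0.6404 -0.077   0.1848] ydeg -3.1 tilt [0. 0.] F [ 0.3  0.2 -0.6] w 0.0135 f 45.4 q [-0.12  0.36  0.12  1.33  0.    1.5 ]
plan [-0.0001 -0.0008  0.0095] [ 0.     -0.      0.0002]
```

Emit:
{"method": "carry_out", "body": {
  "motion": [
    [0,0,0.003,0,0,0],
    [0,0,0.006,0,0,0],
    [0,0,0.009,0,0,0],
    [0,0,0.009,0,0,0],
    [0,0,0.009,0,0,0]
  ]
}}

```text
t: 6.12
tcp_pos: [0.641, -0.0773, 0.1807]
tcp_rot: [2.28, 2.16, 0.001]
ft_force: [1.0, 0.1, -0.8]
grip_width: 0.0129
grip_force: 45.6
```

```bash
python3 -c "
from h import *
st()"
```

```text
t6.12 [ 0.641  -0.0773  0.1807] ydeg -3.1 tilt [ 0.001 -0.   ] F [ 1.   0.1 -0.8] w 0.0129 f 45.6 q [-0.12  0.36  0.11  1.32  0.    1.5 ]
```

Emit:
{"method": "carry_out", "body": {
  "motion": [
    [0,0,0.002,0,0,0],
    [0,0,0.004,0,0,0],
    [0,0,0.004,0,0,0],
    [0,0,0.004,0,0,0]
  ]
}}

```text
t: 6.45
tcp_pos: [0.6417, -0.0774, 0.1801]
tcp_rot: [2.279, 2.158, 0.004]
ft_force: [1.2, -0.1, 6.6]
grip_width: 0.0131
grip_force: 46.5
```

```bash
python3 -c "
from h import *
st()"
```

```text
t6.45 [ 0.6417 -0.0774  0.1801] ydeg -3.1 tilt [ 0.004 -0.   ] F [ 1.2 -0.1  6.6] w 0.0131 f 46.5 q [-0.12  0.36  0.11  1.31  0.    1.5 ]
```

Emit:
{"method": "carry_out", "body": {
  "motion": [
    [0,0,-0.001,0,0,0],
    [0,0,-0.001,0,0,0],
    [0,0,-0.001,0,0,0],
    [0,0,-0.001,0,0,0],
    [0,0,-0.001,0,0,0],
    [0,0,-0.001,0,0,0]
  ],
  "grip": 0.4
}}

```text
t: 6.95
tcp_pos: [0.6404, -0.0772, 0.1785]
tcp_rot: [-2.28, -2.16, 0.001]
ft_force: [0.2, -0.8, 0.0]
grip_width: 0.0512
grip_force: 0.0
```

Emit:
{"method": "carry_out", "body": {
  "motion": [
    [0,0,-0.02,0,0,0],
    [0,0,-0.06,0,0,0],
    [0,0,-0.12,0,0,0],
    [0,0,-0.18,0,0,0],
    [0,0,-0.24,0,0,0],
    [0,0,-0.24,0,0,0],
    [0,0,-0.24,0,0,0]
  ]
}}

```text
t: 7.53
tcp_pos: [0.6414, -0.0773, 0.3017]
tcp_rot: [2.278, 2.158, 0.005]
ft_force: [-0.4, -0.0, -0.8]
grip_width: 0.0514
grip_force: 0.0
```

```bash
python3 - <<'E'
from h import *
from m import pca
st();plan([.461,-.2315,.26],-59.8)
im,W=cloud('scene','scene2')
m=(abs(W[...,0]-.64)<.07)&(abs(W[...,1]+.077)<.06)&(W[...,2]>.06)&(W[...,2]<.2); pca(W[m],'guard'); pca(W[m&(W[...,2]>.175)],'tab')
cv2.imwrite('pics/s2c.png',cv2.resize(im[60:340,130:450],None,fx=1.8,fy=1.8))
E
```

```text
t7.53 [ 0.6414 -0.0773  0.3017] ydeg -3.1 tilt [ 0.005 -0.001] F [-0.4 -0.  -0.8] w 0.0514 f 0.0 q [-0.12  0.37  0.39  1.58 -0.    1.5 ]
plan [-0.3274 -0.344   0.0818] [ 0.003  -0.0014  0.63  ]
guard 1870 mean [ 0.6282 -0.0715  0.1402] major ang -136.3 rect [635.9 -74.1] [99.8 90.6] 50.1 z [0.082  0.1453 0.1914]
tab 217 mean [ 0.6398 -0.0734  0.1865] major ang 84.6 rect [641.7 -75.5] [42.1 15.7] 86.6 z [0.1752 0.1885 0.1927]
```

View pics/s2c.png

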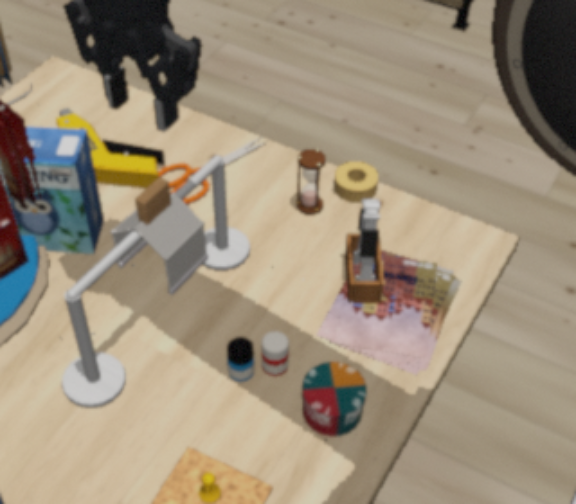

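The crop shows the guard straddling the bar with its tab up at (155,200), released and level. The pawn at (208,488), the pots, the tin and the tongs at (370,240) are undisturbed. Next, the tongs.

Emit:
{"method": "carry_out", "body": {
  "motion": [
    [-0.04,-0.042,0,0,0,0.06],
    [-0.09,-0.095,0.02,0,0,0.13],
    [-0.15,-0.15,0.04,0,0,0.21],
    [-0.2,-0.21,0.06,0,0,0.28],
    [-0.25,-0.26,0.07,0,0,0.36],
    [-0.3,-0.31,0.08,0,0,0.43],
    [-0.327,-0.344,0.08,0,0,0.5],
    [-0.327,-0.344,0.08,0,0,0.57],
    [-0.327,-0.344,0.08,0,0,0.63],
    [-0.327,-0.344,0.08,0,0,0.63],
    [-0.327,-0.344,0.08,0,0,0.63]
  ],
  "grip": 0
}}

```text
t: 8.5
tcp_pos: [0.4594, -0.231, 0.2577]
tcp_rot: [-3.031, -0.822, 0.002]
ft_force: [0.7, -0.1, -0.6]
grip_width: 0.0858
grip_force: 0.0
```

```bash
python3 - <<'E'
from h import *
st();plan([.4613,-.2318,.087],-59.5)
E
```

```text
t8.50 [ 0.4594 -0.231   0.2577] ydeg -59.7 tilt [-0.002  0.001] F [ 0.7 -0.1 -0.6] w 0.0858 f 0.0 q [-0.47  0.11 -0.04  1.42  0.    2.15]
plan [0.0028 0.0039 0.3414] [-0.001   0.0007 -0.0017]
```

Emit:
{"method": "carry_out", "body": {
  "motion": [
    [0.002,0.003,0.05,0,0,0],
    [0.002,0.003,0.12,0,0,0],
    [0.002,0.003,0.18,0,0,0],
    [0.002,0.003,0.22,0,0,0],
    [0.002,0.003,0.26,0,0,0],
    [0.002,0.003,0.3,0,0,0],
    [0.002,0.003,0.33,0,0,0],
    [0.002,0.003,0.341,0,0,0],
    [0.002,0.003,0.341,0,0,0],
    [0.002,0.003,0.341,0,0,0]
  ]
}}

```text
t: 9.33
tcp_pos: [0.4617, -0.2317, 0.0884]
tcp_rot: [-3.032, -0.821, 0.001]
ft_force: [0.3, 0.3, 0.8]
grip_width: 0.0857
grip_force: 0.0
```

```bash
python3 - <<'E'
from h import *
st();plan([.4613,-.2318,.087],-59.5)
im,W=cloud('scene','scene3')
cv2.imwrite('pics/s3c.png',cv2.resize(im[120:270,250:400],None,fx=4,fy=4,interpolation=cv2.INTER_CUBIC)[:600])
E
```

```text
t9.33 [ 0.4617 -0.2317  0.0884] ydeg -59.7 tilt [-0.  0.] F [0.3 0.3 0.8] w 0.0857 f 0.0 q [-0.47  0.16 -0.36  1.05  0.    2.15]
plan [-0.0007 -0.0003  0.0028] [-0.0003  0.0002 -0.0024]
```

View pics/s3c.png

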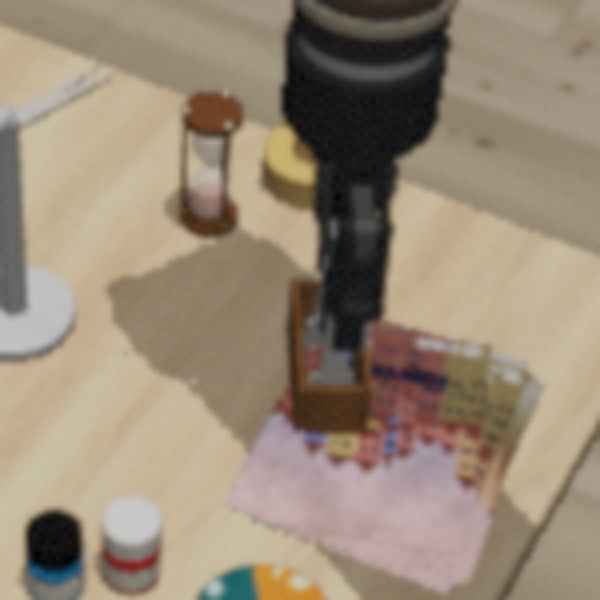

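The crop shows the fingers on both sides of the tongs at (345,270), above the stand at (330,360), with no contact. I close to about 41 mm.

Emit:
{"method": "carry_out", "body": {
  "motion": [
    [0,0,0.001,0,0,0],
    [0,0,0.001,0,0,0],
    [0,0,0.001,0,0,0],
    [0,0,0.001,0,0,0],
    [0,0,0.001,0,0,0],
    [0,0,0.001,0,0,0],
    [0,0,0.001,0,0,0],
    [0,0,0.001,0,0,0]
  ],
  "grip": 0.52,
  "newtons": 30
}}

```text
t: 10.05
tcp_pos: [0.4622, -0.2323, 0.0889]
tcp_rot: [3.032, 0.818, 0.002]
ft_force: [-0.4, 1.4, 5.3]
grip_width: 0.0409
grip_force: 6.3
```

```bash
python3 - <<'E'
from h import *
st()
E
```

```text
t10.05 [ 0.4622 -0.2323  0.0889] ydeg -59.8 tilt [ 0.002 -0.001] F [-0.4  1.4  5.3] w 0.0409 f 6.3 q [-0.47  0.16 -0.36  1.05  0.    2.15]
```

Emit:
{"method": "carry_out", "body": {
  "motion": [
    [0,0,-0.005,0,0,0],
    [0,0,-0.015,0,0,0],
    [0,0,-0.03,0,0,0],
    [0,0,-0.05,0,0,0],
    [0,0,-0.07,0,0,0],
    [0,0,-0.09,0,0,0],
    [0,0,-0.11,0,0,0],
    [0,0,-0.13,0,0,0],
    [0,0,-0.16,0,0,0],
    [0,0,-0.2,0,0,0],
    [0,0,-0.23,0,0,0],
    [0,0,-0.24,0,0,0]
  ]
}}

```text
t: 11.05
tcp_pos: [0.4625, -0.2324, 0.211]
tcp_rot: [3.031, 0.818, 0.005]
ft_force: [-0.1, -0.8, -1.0]
grip_width: 0.0411
grip_force: 3.6
```

```bash
python3 - <<'E'
from h import *
from m import pca
st(); im,W=cloud('top','top4')
np.save('pics/W_t4',W)
g=np.array([.462,.104])
m=(np.hypot(W[...,0]-g[0],W[...,1]-g[1])<.035)&(W[...,2]>.012)&(W[...,2]<.06)
pca(W[m],'pawn t'); pca(W[m&(W[...,2]>.03)],'pawn head t')
v,u=np.nonzero(m); print(u.min(),u.max(),v.min(),v.max())
im,W=cloud('scene','scene4'); np.save('pics/W_s4',W)
m=(np.hypot(W[...,0]-g[0],W[...,1]-g[1])<.035)&(W[...,2]>.012)&(W[...,2]<.06)
pca(W[m],'pawn s'); pca(W[m&(W[...,2]>.03)],'pawn head s')
c=arm.camera_info('scene'); print('cam pos',-cv2.Rodrigues(c['rvec'])[0].T@c['tvec']); c=arm.camera_info('top'); print('cam pos',-cv2.Rodrigues(c['rvec'])[0].T@c['tvec'])
s=arm.state()['tcp_pos']
m=(np.hypot(W[...,0]-s[0],W[...,1]-s[1])<.07)&(W[...,2]>.08)&(W[...,2]<s[2]-.025); pca(W[m],'tongs'); pca(W[m&(W[...,2]<s[2]-.055)],'tips')
cv2.imwrite('pics/s4c.png',np.hstack([cv2.resize(im[80:230,270:400],(520,600)),cv2.resize(im[300:375,205:285],(280,262))[:600] if 0 else cv2.copyMakeBorder(cv2.resize(im[295:370,210:280],(280,300)),0,300,0,0,0)]))
E
```

```text
t11.05 [ 0.4625 -0.2324  0.211 ] ydeg -59.8 tilt [ 0.003 -0.002] F [-0.1 -0.8 -1. ] w 0.0411 f 3.6 q [-0.47  0.11 -0.14  1.31 -0.    2.15]
pawn t 65 mean [0.4602 0.1012 0.0234] major ang -161.6 rect [463.2 102.5] [50.1 55.7] 77.1 z [0.0121 0.0158 0.0436]
pawn head t 24 mean [0.462  0.1018 0.0385] major ang 76.6 rect [461.9 102.8] [13.3 10.5] 89.4 z [0.0317 0.0385 0.0438]
189 208 222 245
pawn s 120 mean [0.4613 0.1049 0.0272] major ang -138.3 rect [462.6 103.6] [18.3 15.7] 27.2 z [0.0122 0.0258 0.0423]
pawn head s 54 mean [0.4622 0.104  0.0387] major ang 90.5 rect [463.  102.8] [12.  13.6] 15.0 z [0.0325 0.0393 0.0427]
cam pos [0.1960739  0.43637996 0.81441423]
cam pos [ 0.38432516 -0.12126068  1.37263312]
tongs 265 mean [ 0.4589 -0.2214  0.152 ] major ang 132.8 rect [ 462.2 -230.5] [23.  40.5] 29.4 z [0.1285 0.1503 0.1828]
tips 162 mean [ 0.4603 -0.2228  0.1412] major ang 133.1 rect [ 462.2 -230.5] [23.  40.5] 29.4 z [0.128  0.1415 0.1541]
```

View pics/s4c.png

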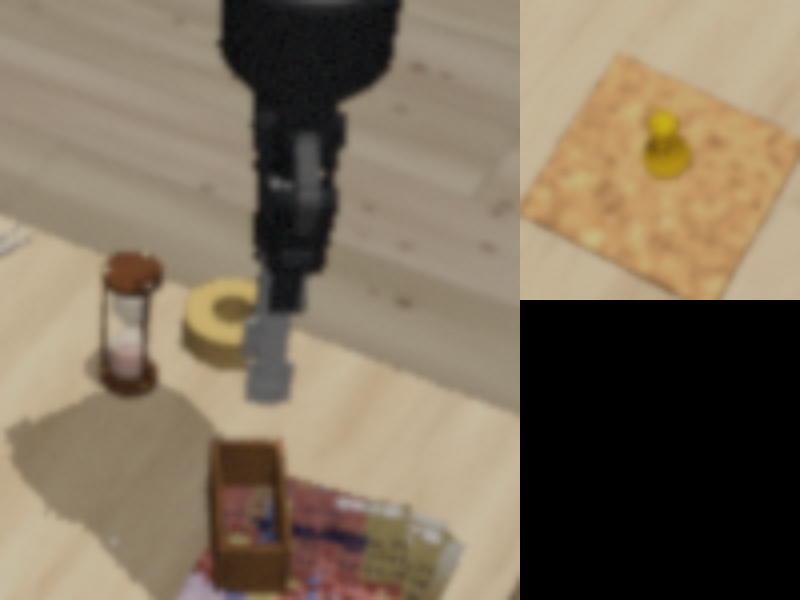

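The crop shows the tongs upright in the gripper, clear of the stand, with tips at (268,385). The pawn is upright on the tile at (665,145 in the inset). I move over it now.

```bash
python3 - <<'E'
from h import *
st();plan([.4625,.103,.21],-20)
E
```

```text
t11.15 [ 0.4622 -0.2323  0.2091] ydeg -59.8 tilt [ 0.002 -0.001] F [ 0.6 -1.  -1.4] w 0.0411 f 3.6 q [-0.47  0.11 -0.15  1.31 -0.    2.15]
plan [ 0.3379 -0.5792 -0.0025] [ 1.600e-03 -4.000e-04 -4.422e-01]
```

Emit:
{"method": "carry_out", "body": {
  "motion": [
    [0.013,-0.023,-0.005,0,0,-0.018],
    [0.04,-0.068,-0.005,0,0,-0.052],
    [0.074,-0.127,-0.005,0,0,-0.097],
    [0.108,-0.185,-0.005,0,0,-0.141],
    [0.142,-0.243,-0.005,0,0,-0.186],
    [0.176,-0.301,-0.005,0,0,-0.23],
    [0.21,-0.359,-0.005,0,0,-0.274],
    [0.243,-0.417,-0.005,0,0,-0.318],
    [0.277,-0.475,-0.005,0,0,-0.363],
    [0.304,-0.521,-0.005,0,0,-0.398],
    [0.325,-0.556,-0.005,0,0,-0.425],
    [0.338,-0.579,-0.005,0,0,-0.442]
  ]
}}

```text
t: 12.15
tcp_pos: [0.4608, 0.1057, 0.2091]
tcp_rot: [-2.568, -1.808, 0.003]
ft_force: [2.1, -1.1, -0.3]
grip_width: 0.0409
grip_force: 3.6
```

Emit:
{"method": "carry_out", "body": {
  "motion": [
    [0,0,0,0,0,0],
    [0,0,0,0,0,0]
  ]
}}

```text
t: 12.32
tcp_pos: [0.4611, 0.1039, 0.2093]
tcp_rot: [-2.571, -1.804, 0.003]
ft_force: [-0.3, 0.1, -0.7]
grip_width: 0.0413
grip_force: 3.6
```

```bash
python3 - <<'E'
from h import *
from m import pca
st();plan([.4625,.103,.15],-20)
for n in ('scene',):
    im,W=cloud(n,'s5'); s=arm.state()['tcp_pos']
    m=(np.hypot(W[...,0]-s[0],W[...,1]-s[1])<.07)&(W[...,2]>.08)&(W[...,2]<s[2]-.025); pca(W[m],'tongs')
    for a in (.13,.14,.15,.16): pca(W[m&(abs(W[...,2]-a)<.005)],'z%.2f'%a)
    m=(np.hypot(W[...,0]-.4625,W[...,1]-.103)<.03)&(W[...,2]>.012)&(W[...,2]<.06); pca(W[m],'pawn')
cv2.imwrite('pics/s5c.png',cv2.resize(im[160:380,150:340],None,fx=2.7,fy=2.7))
E
```

```text
t12.32 [0.4611 0.1039 0.2093] ydeg -19.9 tilt [-0.002 -0.001] F [-0.3  0.1 -0.7] w 0.0413 f 3.6 q [ 0.22  0.03 -0.23  1.31 -0.    2.14]
plan [-0.0007  0.0035  0.1186] [-0.001   0.0008  0.0011]
tongs 385 mean [0.4597 0.1065 0.1515] major ang 158.6 rect [459.9 105. ] [23.8 40.3] 70.5 z [0.1269 0.1505 0.182 ]
z0.13 68 mean [0.4581 0.1065 0.1308] major ang 158.4 rect [460.1 105.8] [22.2 39.2] 72.0 z [0.1263 0.1312 0.1348]
z0.14 74 mean [0.4601 0.1071 0.1403] major ang 156.5 rect [459.5 106.5] [22.1 38.9] 74.3 z [0.1352 0.1403 0.1448]
z0.15 100 mean [0.4584 0.1072 0.15  ] major ang 160.2 rect [460.1 104.9] [23.8 39.9] 70.5 z [0.1451 0.1505 0.1543]
z0.16 55 mean [0.458  0.1063 0.1602] major ang 160.3 rect [459.9 105.9] [13.2 38.5] 69.8 z [0.1553 0.1604 0.1646]
pawn 125 mean [0.4613 0.1051 0.0265] major ang 46.2 rect [462.  104.8] [17.8 17.4] 32.9 z [0.0121 0.025  0.0424]
```

View pics/s5c.png

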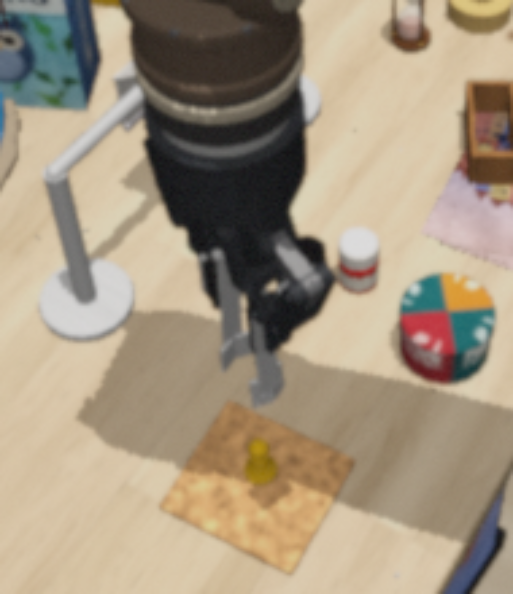

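The crop shows the open tongs' tips at (237,350) and (265,390), over the pawn at (260,462), with the pawn upright. I shift about 3 mm and descend in two stages.

Emit:
{"method": "carry_out", "body": {
  "motion": [
    [-0.001,0.003,0.02,0,0,0],
    [-0.002,0.006,0.05,0,0,0],
    [-0.002,0.006,0.08,0,0,0],
    [-0.002,0.006,0.11,0,0,0],
    [-0.002,0.006,0.13,0,0,0],
    [-0.002,0.006,0.14,0,0,0],
    [-0.002,0.006,0.14,0,0,0],
    [-0.002,0.006,0.14,0,0,0]
  ]
}}

```text
t: 13.03
tcp_pos: [0.4646, 0.1009, 0.1404]
tcp_rot: [2.574, 1.801, -0.0]
ft_force: [-0.1, -0.4, -1.0]
grip_width: 0.0412
grip_force: 3.6
```

```bash
python3 - <<'E'
from h import *
from m import pca
st();plan([.4635,.102,.0925],-20)
im,W=cloud('scene','s6'); s=arm.state()['tcp_pos']
m=(np.hypot(W[...,0]-s[0],W[...,1]-s[1])<.06)&(W[...,2]>.046)&(W[...,2]<s[2]-.04); pca(W[m],'tongs')
m=(np.hypot(W[...,0]-.4625,W[...,1]-.103)<.03)&(W[...,2]>.012)&(W[...,2]<.043); pca(W[m],'pawn')
cv2.imwrite('pics/s6c.png',cv2.resize(im[260:370,190:300],None,fx=5,fy=5,interpolation=cv2.INTER_CUBIC))
E
```

```text
t13.03 [0.4646 0.1009 0.1404] ydeg -20.1 tilt [-0. -0.] F [-0.1 -0.4 -1. ] w 0.0412 f 3.6 q [ 0.21  0.06 -0.36  1.16 -0.    2.13]
plan [ 0.0013 -0.0027  0.0958] [-0.      0.0001 -0.0007]
tongs 267 mean [0.4626 0.1037 0.0781] major ang 159.1 rect [463.4 102.1] [23.5 39.7] 71.4 z [0.0583 0.078  0.1002]
pawn 83 mean [0.4614 0.1061 0.0221] major ang -148.9 rect [462.1 104.6] [17.8 14.1] 29.5 z [0.012  0.0185 0.0397]
```

View pics/s6c.png

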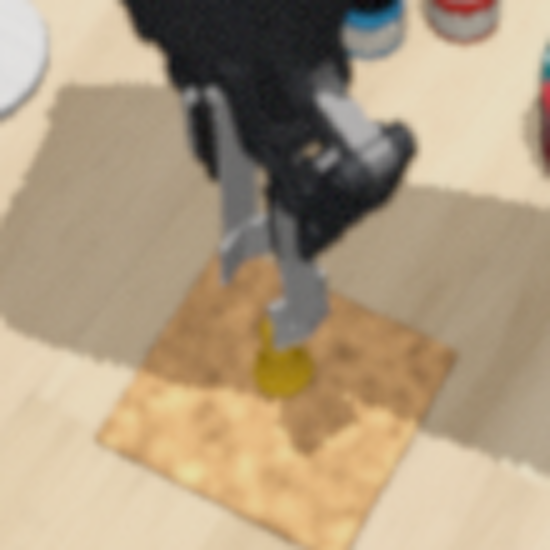

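The crop shows the jaws at (240,265) and (300,330), on either side of the pawn's axis (head about (267,330), base (283,370)). The centring is within about 1.5 mm, so I make the final descent.

Emit:
{"method": "carry_out", "body": {
  "motion": [
    [0.001,-0.002,0.01,0,0,0],
    [0.001,-0.002,0.025,0,0,0],
    [0.001,-0.002,0.04,0,0,0],
    [0.001,-0.002,0.055,0,0,0],
    [0.001,-0.002,0.07,0,0,0],
    [0.001,-0.002,0.082,0,0,0],
    [0.001,-0.002,0.09,0,0,0],
    [0.001,-0.002,0.094,0,0,0],
    [0.001,-0.002,0.094,0,0,0],
    [0.001,-0.002,0.094,0,0,0]
  ]
}}

```text
t: 13.92
tcp_pos: [0.4638, 0.1021, 0.0934]
tcp_rot: [2.574, 1.802, 0.0]
ft_force: [0.5, 0.5, -1.5]
grip_width: 0.0411
grip_force: 3.6
```

```bash
python3 - <<'E'
from h import *
st();plan([.463,.103,.0925],-20)
im,W=cloud('scene','s7')
cv2.imwrite('pics/s7c.png',cv2.resize(im[270:370,200:300],None,fx=5.5,fy=5.5,interpolation=cv2.INTER_CUBIC))
E
```

```text
t13.92 [0.4638 0.1021 0.0934] ydeg -20.0 tilt [0. 0.] F [ 0.5  0.5 -1.5] w 0.0411 f 3.6 q [ 0.22  0.08 -0.44  1.05  0.    2.14]
plan [ 0.0011 -0.0021  0.0017] [ 0.0001 -0.     -0.0002]
```

View pics/s7c.png

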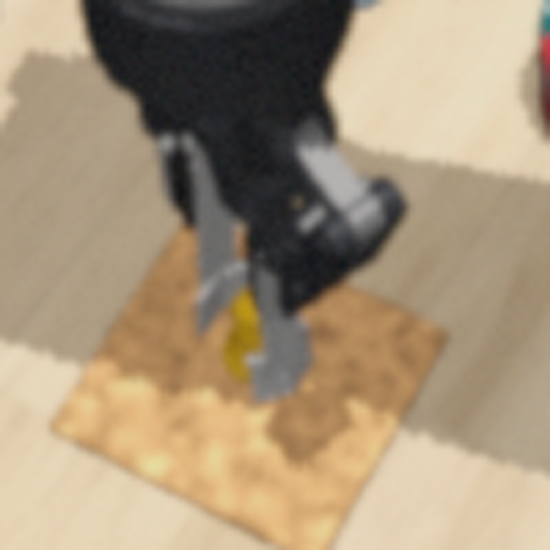

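The crop shows the pawn upright at (243,340), between the two jaws at (212,310) and (280,370). I close gently, then firmly.

Emit:
{"method": "carry_out", "body": {
  "motion": [
    [0,0,0,0,0,0],
    [0,0,0,0,0,0],
    [0,0,0,0,0,0],
    [0,0,0,0,0,0]
  ],
  "grip": 0.55,
  "newtons": 20
}}

```text
t: 14.3
tcp_pos: [0.4638, 0.1021, 0.0935]
tcp_rot: [2.574, 1.801, 0.001]
ft_force: [0.3, -0.0, -0.8]
grip_width: 0.0386
grip_force: 3.9
```

Emit:
{"method": "carry_out", "body": {
  "motion": [
    [0,0,0,0,0,0],
    [0,0,0,0,0,0],
    [0,0,0,0,0,0],
    [0,0,0,0,0,0],
    [0,0,0,0,0,0],
    [0,0,0,0,0,0]
  ],
  "grip": 0.7,
  "newtons": 30
}}

```text
t: 14.8
tcp_pos: [0.4639, 0.1022, 0.0935]
tcp_rot: [2.574, 1.801, 0.001]
ft_force: [-0.9, 0.6, 1.9]
grip_width: 0.0349
grip_force: 30.1
```

```bash
python3 - <<'E'
from h import *
st()
E
```

```text
t14.80 [0.4639 0.1022 0.0935] ydeg -20.0 tilt [0. 0.] F [-0.9  0.6  1.9] w 0.0349 f 30.1 q [ 0.22  0.08 -0.44  1.05  0.    2.14]
```

Emit:
{"method": "carry_out", "body": {
  "motion": [
    [0,0,-0.005,0,0,0],
    [0,0,-0.015,0,0,0],
    [0,0,-0.035,0,0,0],
    [0,0,-0.06,0,0,0],
    [0,0,-0.09,0,0,0],
    [0,0,-0.13,0,0,0],
    [0,0,-0.17,0,0,0],
    [0,0,-0.21,0,0,0],
    [0,0,-0.25,0,0,0],
    [0,0,-0.275,0,0,0],
    [0,0,-0.285,0,0,0],
    [0,0,-0.29,0,0,0]
  ]
}}

```text
t: 15.8
tcp_pos: [0.4641, 0.1021, 0.2397]
tcp_rot: [2.573, 1.801, 0.003]
ft_force: [0.6, -0.1, -1.2]
grip_width: 0.0349
grip_force: 30.1
```

Emit:
{"method": "carry_out", "body": {
  "motion": [
    [0,0,0,0,0,0],
    [0,0,0,0,0,0],
    [0,0,0,0,0,0],
    [0,0,0,0,0,0]
  ]
}}

```text
t: 16.13
tcp_pos: [0.4633, 0.102, 0.2374]
tcp_rot: [-2.573, -1.801, 0.002]
ft_force: [-0.6, 0.3, -0.5]
grip_width: 0.0344
grip_force: 30.1
```

```bash
python3 - <<'E'
from h import *
from m import pca
st()
im,W=cloud('scene','s8')
y=(im[...,2].astype(int)>110)&(im[...,0]<70)&(im[...,1]>90)&(np.hypot(W[...,0]-.463,W[...,1]-.103)<.05)&(W[...,2]>.1)
if y.sum()>3: pca(W[y],'pawn yellow')
cv2.imwrite('pics/s8c.png',cv2.resize(im[80:380,150:410],None,fx=2,fy=2))
E
```

```text
t16.13 [0.4633 0.102  0.2374] ydeg -20.0 tilt [-0.002 -0.   ] F [-0.6  0.3 -0.5] w 0.0344 f 30.1 q [ 0.22  0.03 -0.17  1.37 -0.    2.14]
pawn yellow 73 mean [0.4688 0.1119 0.2203] major ang 51.6 rect [477.9 121.9] [48.  27.9] 38.1 z [0.153  0.1802 0.4858]
```

View pics/s8c.png

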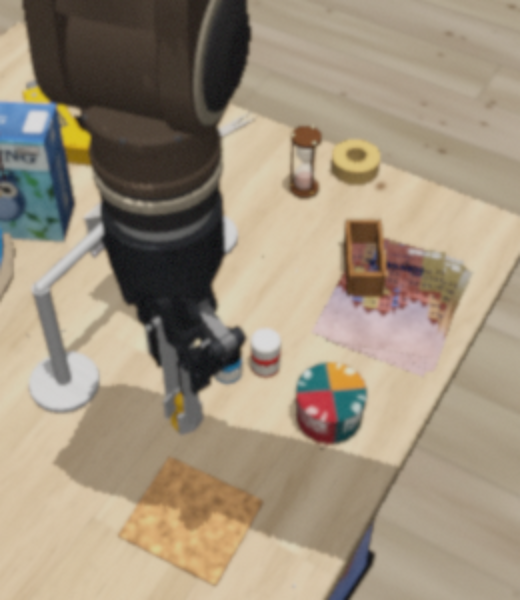

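The crop shows the pawn held between the jaws at (178,408), with the tile at (190,515) empty and the bystanders in place. I check the guard from above by numbers, then hand in.

```bash
python3 - <<'E'
from h import *
from m import pca
im,W=cloud('top','t8')
m=(abs(W[...,0]-.64)<.06)&(abs(W[...,1]+.077)<.06)&(W[...,2]>.165)&(W[...,2]<.21)
pca(W[m],'tab top'); st()
if m.sum()>30 and arm.state()['grip_force']>20: print(arm.close_job())
E
```

```text
tab top 158 mean [ 0.6391 -0.0777  0.1855] major ang 86.3 rect [640.6 -77.9] [41.2 14.9] 86.9 z [0.1658 0.1883 0.195 ]
t16.23 [0.4635 0.102  0.2377] ydeg -20.0 tilt [-0.001 -0.   ] F [ 0.5 -0.3 -1.5] w 0.0348 f 30.1 q [ 0.22  0.03 -0.17  1.37  0.    2.14]
the job is handed in; nothing more can be done
None
```

The guard hangs straddling the rail, the pawn is held upright in the tongs with its base about 15 cm above the worktop, and the job was handed in at about 16 s; no verdict came back.

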